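# Gauge a ground steel blank, then hold it home in the corner jig

## Task

The freshly ground steel blank lies in the length gauge on the bench: slide the gauge's jaw shut until the blank is pinched firmly between jaw and anvil, then back the jaw off so that it is well clear, and lift the blank out. Set it down flat on the plate of the corner jig and press it firmly into the corner, long side flush against the long stop and end flush against the short stop at the same time; finish while still holding it pressed there against both stops, with the jaw left open. Leave the other things on the bench where they are.

Things in the scene. Friction and masses are not known exactly. Their poses are not given: they have to be found in the camera images.
- blank: the ground steel blank, a plain block 60 (its x) by 32 (its y) by 40 mm tall (z), about 0.6 kg; origin at the centre of its underside. Starts on the gauge's base between anvil and jaw, touching neither, a few degrees askew at most
- gauge: the length gauge, fixed to the bench: a flat dark base plate 230 (x) by 64 (y) by 12 mm thick; origin at the centre of its underside; the jaw slides along its x axis, closing towards +x. The base top, 12 mm above the bench, is where the blank lies; nothing stands beside the blank's long sides
- anvil (a point): foot of the face of the gauge's fixed jaw, a steel block on the base's +x end, 20 by 40 mm wide, rising 30 mm above the base's top; axes as the gauge; this point is the middle of the foot of its measuring face, on the base's top, 75 mm in +x from the gauge's centre; the face looks to the gauge's -x
- jaw_face (a point): foot of the moving jaw's face. The face block is 14 mm thick, 40 mm wide, rising 30 mm above the base's top; axes as the gauge; this point is the middle of the foot of its measuring face (looks to +x), on the base's top. Behind it (to -x) is its carriage, 60 mm long overall, 50 mm wide and 18 mm high, which carries the tab
- jaw_tab (a point): the point to hold on the moving jaw's upright tab, on its middle, 57 mm above the bench, 42 mm in -x from the jaw's face; axes as the gauge. The tab is a plate 12 mm along the slide (x), 30 mm across it (y), standing from 30 to 75 mm above the bench
- jaw (a joint): position of the moving jaw in m: the gap between jaw face and anvil face; 0 is shut, 0.11 fully open, about 0.06 when shut on the blank. Starts between 0.088 and 0.105. Stays where it is left; needs about 2 N to slide, and the blank 2 to 4 N more to be pushed along
- jig: the corner jig, fixed to the bench: a flat dark plate 160 (x) by 130 (y) by 12 mm thick; origin at the centre of its underside, axes along its edges. Two low stops stand on it, at its +y side and its +x side, forming an L-shaped corner. Friction of the blank on plate and stops is about 0.6: weight on the plate, a dipped leading edge or push on one stop can hide that the other is not touched yet
- corner (a point): the jig's inner corner, where the lines of both stop faces meet, on the plate's top (12 mm above the bench); axes as the jig. A blank fully home has its long side along the jig's x and its centre 30 mm in -x and 16 mm in -y from here. The stops leave a 4 mm relief gap at the corner
- long_stop: the long stop, a steel bar along the jig's x, 106 mm long, 15 mm thick, rising only 10 mm above the plate (so fingers can hold the blank above it); its face looks to the jig's -y; origin and axes as the corner
- short_stop: the short stop, a steel bar along the jig's y, 56 mm long, 15 mm thick, rising 10 mm above the plate; its face looks to the jig's -x; origin and axes as the corner
- angle: bystander, leave alone: offcut of angle iron, 90 x 45 x 45 mm
- bolt: bystander, leave alone: hexagon bolt, 60 mm, lying between the two fixtures
- wheel: bystander, leave alone: spare grinding wheel lying flat, 125 mm across, 20 mm thick
- brush: bystander, leave alone: hand brush
- wrench: bystander, leave alone: wrench
- tin: bystander, leave alone: small tin can, 60 mm across, 70 mm tall
- shim: bystander, leave alone: small steel packing piece, 26 x 20 x 14 mm, lying on the corner jig's plate at the far corner from the stops
- stub: bystander, leave alone: upright round bar stub, 32 mm across, 35 mm tall
There are look-alikes about, which are no part of the job. There is more than one size of the gauge; the one meant has the size given above.

How it is judged:
On the way, in this order (a step that is already met when the one before it is completed fails the run):
1. the jaw is shut on the blank: it is pinched between jaw face and anvil with more than 3 N on each (contact force between jaw_c2 and blank above 3 N and contact force between blank and gauge_c1 above 3 N), for 0.2 s.
2. the jaw is backed off by at least 5 mm from the blank's length (gap over 65 mm) (value of joint jaw above 0.065 m), for 0.1 s.
3. the blank is lifted out of the gauge, its underside more than 30 mm above the bench (height (world z) of blank above 0.03 m), for 0.1 s.
At the end, for the whole second after the job is handed in: fingers hold the blank in the corner: over 3 N on each stop at once, within 2.5 mm of home both ways, within 3 mm of the plate, within 3 degrees of the long stop, upright, still; jaw gap over 65 mm (contact force between blank and long_stop above 3 N and contact force between blank and short_stop above 3 N and contact force between the fingers and blank above 2 N and z of blank in the frame of corner between -0.003 and 0.003 m and x of blank in the frame of corner between -0.0325 and -0.0275 m and y of blank in the frame of corner between -0.0185 and -0.0135 m and angle between the x axis of blank and the x axis of jig, either way round below 0.05 rad and angle between blank's own z axis and vertical below 0.06 rad and linear speed of blank below 0.02 m/s and value of joint jaw above 0.065 m); the arm keeps its last pose, push and grip.
It fails at once if a bystander is moved more than 30 mm (distance of any of angle, bolt, wheel, brush, wrench, tin, shim, stub from where it was at the start of the episode above 0.03 m).
It fails at once if the blank is tipped over by more than about 35 degrees (angle between blank's own z axis and vertical above 0.6 rad).
It also fails if it takes over 58 s, if anything falls off the work surface, if the arm or the gripper's body presses on something with over 40 N, if the wrist force passes 120 N, or if a joint passes its speed limit or range.

## Robot

A 7-joint arm with a two-finger parallel gripper is mounted at the origin on the work surface. World frame = base frame: x ahead of the robot, y to its left, z up, the work surface at z = 0. Lengths are in m, angles in rad, forces in N, time in s.
With the tool pointing down it reaches from about 0.4 to 0.85 m from the base axis. Payload 4.5 kg.
Tool frame: the origin (TCP) lies on the centre line of the jaws, within the pads' length; the fingertips stand r.tips_ahead ahead of it and the grasp point (between the pads) is the TCP (r.tips_ahead is the distance from the TCP to the fingertips, in m); z points along the fingers, y is the direction in which the jaws open and shut (so a half turn about z gives the same grasp; the last joint's range is limited). The gripper opens to 88 mm and grips with 3 to 60 N. Pads are 18 mm wide; open, the fingers measure 123 mm over their backs; the gripper's body (75 mm by 187 mm) begins 45 mm behind the grasp point.
Start: joints at [-1.221, 0.689, -0.195, 1.565, 0.157, 0.902, -0.215], TCP at [0.194, 0.594, 0.258] pointing down, gripper open.
Joint ranges: [-3.01, 3.01], [-0.46, 2.08], [-1.47, 1.51], [0.13, 2.56], [-1, 4.14], [0.04, 2.09], [-2.66, 2.66]. Speed limits (rad/s): [2.57, 2.57, 3.14, 3.14, 3.14, 3.14, 3.14].

## Interface

Orientations are given as a unit quaternion [x, y, z, w].
In Python, from plant import r gives the robot as it stands.
- The arm moves only by the shell command python3 -m inch 'ROWS' [FORCE]. ROWS is JSON, a list of rows, each a list of 5 numbers: the shift along the world's x, y, z in units of 25 mm (1.0 is 25 mm), then the turn about the world's z in units of 6 degrees (1.0 is 6 degrees), then the finger opening in mm, from 0 to 88.1. A call has 1 to 5 rows; each row shifts and turns the commanded pose from where the row before left it; what a row does not reach is not made up. A row lasts 1/10 s, in which the tool goes at most 50 mm and 8.59 degrees, less where a joint would pass 70% of its speed; a pose out of reach is approached as far as the arm can. A call is refused whole if a number of a shift passes 1 or a number of a turn 1, either way. A call with a gripper value outside its range is refused whole. The fingers move at their own pace and stop on an object; FORCE is the grip in N (left out, the last holds). Time passes only in rows, so rows that do not move let the fingers close. It gives the time, the measured TCP pose, the force and the opening at its end, in the units of the state.
- r.get_state(): the state, without advancing time (a new reading comes with each control period).
- r.snapshot(name): name is "scene" or "top"; returns a dict with "pixels" (384x512x3 uint8, red, green, blue), "range_z" (384x512 float32, m along the optical axis (not along the pixel's ray), 0 where there is no reading), "K" (3x3 intrinsics, pixels), "position" and "attitude" of the camera in the world. Camera axes: x right, y up, looking along -z (the intrinsics and any distortion apply to the point x, -y, -z); pixel columns grow to the right and rows downward; lengths in m; the calibration is good to about 2 mm. A picture is of the moment at which its call begins.
- r.finish_job(): hands the job in, once; it reports no verdict.
The state is a dict: "clock": time; "q": joint angles; "qd": joint speeds; "joint_torque": joint torques, N m; "tool_pos": TCP position; "eef_rot": TCP orientation; "contact_force": force on the tool from outside, world axes, zero at the start; "moment": the same for the moment, N m; "opening": opening from 0.0 (shut) to 1.0 (fully open).
Only numpy, scipy, OpenCV 4.12 (cv2) and the standard library are available. Lean on these libraries where they do the work, as an engineer would, in place of code of your own. Each camera call takes 0.05 s, during which the arm holds its last target. There are 200 camera calls.

## Working session

There is one attempt and no reset: what is moved stays moved. The work goes in short steps, Python scripts to look and compute and a shell command to move; the robot and the scene stay as the last step left them, time stands still between calls to the robot, and variables do not carry over. Pictures are saved under pics/ and viewed, about 8 in all and at most 12, crops included, and the job is handed in when it is done.

```bash
mkdir -p pics; ls; python3 - <<'E'
from plant import r
import cv2,numpy as np
print(r.get_state(), r.tips_ahead)
for n in("scene","top"):
    s=r.snapshot(n); np.savez(f"{n}.npz",**s)
    cv2.imwrite(f"pics/{n}0.png",cv2.resize(s["pixels"][:,:,::-1],(800,600),interpolation=cv2.INTER_CUBIC))
    print(s["K"],s["position"],s["attitude"])
E
```

```text
pics
{'clock': 0.0, 'q': array([-1.22120699,  0.68997891, -0.19452553,  1.56635342,  0.15727389,
        0.90249451, -0.21508525]), 'qd': array([ 0.0006103 , -0.00059904, -0.00104395, -0.00069765, -0.00083998,
        0.00031108, -0.00068259]), 'joint_torque': array([ 2.40330337e-04, -5.27558792e+01, -1.26670238e+00, -1.53428364e+01,
       -5.26233867e-02,  6.40137776e-03,  1.66007126e-04]), 'tool_pos': array([0.19394994, 0.59350928, 0.25691095]), 'eef_rot': array([ 1.57193413e-01,  9.87567405e-01, -9.17774633e-04, -9.19770131e-05]), 'contact_force': array([ 0.60361028, -0.50952149, -0.42576735]), 'moment': array([-0.02526456, -0.05017858,  0.00290971]), 'opening': 1.0011905108112007} 0.019
[[365.53438259   0.         257.61346776]
 [  0.         365.53438259 189.11577583]
 [  0.           0.           1.        ]] [1.37404075 0.49716546 1.03240878] [0.19755636 0.31972484 0.78660944 0.48989091]
[[391.53050643   0.         252.97461485]
 [  0.         391.53050643 193.61698762]
 [  0.           0.           1.        ]] [0.42382636 0.04900869 1.55629542] [ 0.02727905 -0.0155026  -0.70521589  0.70829801]
```

View pics/top0.png

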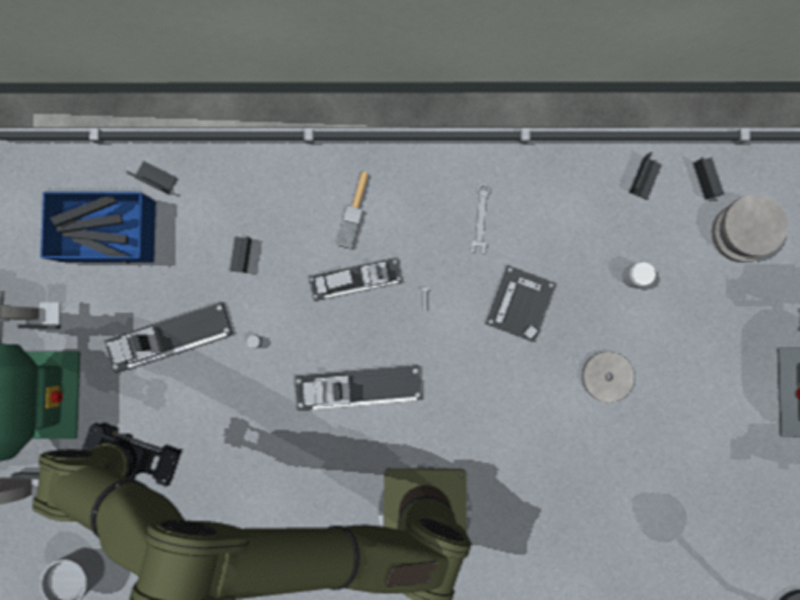

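View pics/scene0.png

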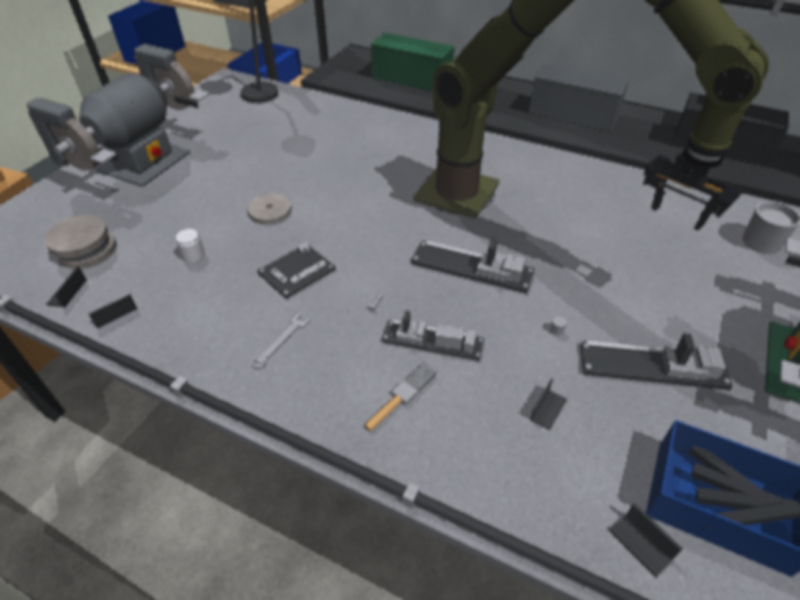

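The top view shows three gauges. The small one at about (355,279) is roughly 92 px long, which matches 230 mm. The jig is at (520,302), and the bolt lies between them at (425,298). I'll zoom in on both fixtures with a rectified view and read heights from the depth image.

```bash
cat > h.py <<'E'
import numpy as np,cv2
from scipy.spatial.transform import Rotation as R
def cloud(s):
    K=s["K"];d=s["range_z"];v,u=np.mgrid[:384,:512]
    P=np.stack([(u-K[0,2])/K[0,0]*d,-(v-K[1,2])/K[1,1]*d,-d],-1)
    return P@R.from_quat(s["attitude"]).as_matrix().T+s["position"]
def proj(s,p):
    c=(np.atleast_2d(p)-s["position"])@R.from_quat(s["attitude"]).as_matrix()
    K=s["K"];return np.stack([K[0,2]+K[0,0]*c[:,0]/-c[:,2],K[1,2]-K[1,1]*c[:,1]/-c[:,2]],-1)
def ortho(s,cx,cy,hw,z,n=400):
    """rectified view at height z, rows: +x up, cols: +y left; n px over 2*hw"""
    g=np.linspace(hw,-hw,n);X,Y=np.meshgrid(cx+g,cy+g,indexing="ij")
    uv=proj(s,np.stack([X.ravel(),Y.ravel(),np.full(X.size,z)],-1)).reshape(n,n,2).astype(np.float32)
    return cv2.remap(s["pixels"],uv[...,0],uv[...,1],cv2.INTER_CUBIC)
E
python3 - <<'E'
from h import *
T=dict(np.load("top.npz"));S=dict(np.load("scene.npz"))
P=cloud(T);print("table z",np.median(P[150:250,280:300,2]))
for n,(u,v) in dict(gauge=(355,279),jig=(520,302)).items():
    print(n,P[int(v*.64),int(u*.64)])
g=P[int(279*.64),int(355*.64)];j=P[int(302*.64),int(520*.64)]
im=np.vstack([np.hstack([ortho(s,c[0],c[1],.14,z,300) for s,c,z in((T,g,.012),(S,g,.012))]),np.hstack([ortho(s,c[0],c[1],.14,z,300) for s,c,z in((T,j,.012),(S,j,.012))])])
cv2.imwrite("pics/o1.png",im[:,:,::-1])
E
```

```text
table z 0.000848839489703046
gauge [0.57821141 0.17764793 0.01978595]
jig [ 0.52069681 -0.23553238  0.01647624]
```

View pics/o1.png

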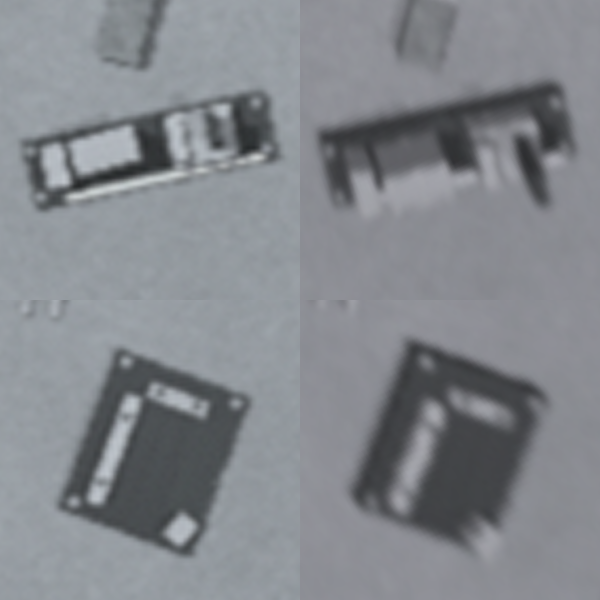

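In the rectified view (+x up, +y left), the gauge's anvil is at the left end and the jaw at the right, so gauge +x is about world +y. The blank is at (105,148). The jig's long stop runs along its left side and the short stop along the top, so the corner is at top-left near (140,385). Next I'll fit the outlines.

```bash
cat > fit.py <<'E'
from h import *
from scipy.optimize import minimize
def rect(cx,cy,yaw,L,W,off=(0,0)):
    c,s=np.cos(yaw),np.sin(yaw);q=np.array([[-L,-W],[L,-W],[L,W],[-L,W]])/2+off
    return q@np.array([[c,s],[-s,c]])+[cx,cy]
def fitrect(s,c0,yaw0,L,W,z):
    """plate outline by maximum grey contrast just outside minus inside of its border (known size)"""
    g=cv2.GaussianBlur(cv2.cvtColor(s["pixels"],cv2.COLOR_RGB2GRAY).astype(np.float32),(0,0),.6)
    def samp(p,l,w):
        q=rect(*p,l,w);pts=np.concatenate([q[i]+(q[(i+1)%4]-q[i])*np.linspace(.03,.97,80)[:,None] for i in range(4)])
        uv=proj(s,np.c_[pts,np.full(len(pts),z)]).astype(np.float32)
        return cv2.remap(g,uv[:,None,0],uv[:,None,1],cv2.INTER_LINEAR).ravel()
    f=lambda p:-np.mean(np.clip(samp(p,L+.008,W+.008)-samp(p,L-.008,W-.008),-20,80))
    best=min((minimize(f,[c0[0]+a,c0[1]+b,yaw0],method="Nelder-Mead",options=dict(initial_simplex=np.array([[c0[0]+a,c0[1]+b,yaw0],[c0[0]+a+.006,c0[1]+b,yaw0],[c0[0]+a,c0[1]+b+.006,yaw0],[c0[0]+a,c0[1]+b,yaw0+.06]]))) for a in(-.006,0,.006) for b in(-.006,0,.006)),key=lambda m:m.fun)
    return best.x,best.fun
E
python3 - <<'E'
from fit import *
T=dict(np.load("top.npz"));S=dict(np.load("scene.npz"))
o=lambda c,u,v:np.array(c)+[.14-v*.28/299,.14-u*.28/299]
G=[.5782,.1776];J=[.5207,-.2355]
for n,c,y,L,W in(("gauge",o(G,150,150),np.radians(101.5),.230,.064),("jig",o(J,154,152),np.radians(-17),.160,.130)):
    for k,s in(("top",T),("scene",S)):
        x,f=fitrect(s,c,y,L,W,.012);print(n,k,x[:2].round(4),np.degrees(x[2]).round(2),f)
# top-camera cloud in gauge frame: x-profile of heights
x,_=fitrect(T,o(G,150,150),np.radians(101.5),.230,.064,.012)
P=cloud(T).reshape(-1,3);c,s_=np.cos(x[2]),np.sin(x[2])
d=P[:,:2]-x[:2];gx=d@[c,s_];gy=d@[-s_,c]
m=(abs(gy)<.012)&(abs(gx)<.118)
for a in np.arange(-.116,.116,.004):
    k=m&(gx>=a)&(gx<a+.004)
    if k.any():print(round(a*1000),(P[k,2]*1000).round().astype(int))
m=(P[:,2]>.044)&(P[:,2]<.06)&(abs(gy)<.04)&(gx>-.03)&(gx<.09)
r_=cv2.minAreaRect(P[m][:,:2].astype(np.float32)*1000);print("blank",r_,m.sum(),"gauge frame",gx[m].mean(),gy[m].mean(),gx[m].min(),gx[m].max(),gy[m].min(),gy[m].max())
# overlay for check
im=cv2.resize(T["pixels"][130:230,180:380][:,:,::-1],None,fx=4,fy=4,interpolation=cv2.INTER_CUBIC)
for xx,L,W in((x,.23,.064),(fitrect(T,o(J,154,152),np.radians(-17),.16,.13,.012)[0],.16,.13)):
    for q,z in((rect(*xx,L,W),.012),):
        uv=(proj(T,np.c_[q,[z]*4])-[180,130]+.5)*4;cv2.polylines(im,[uv.astype(np.int32)],True,(0,0,255))
    if L==.16: jx=xx
cv2.imwrite("pics/fit.png",im)
E
```

```text
gauge top [0.5854 0.1773] 101.74 -36.544715881347656
gauge scene [0.5889 0.1814] 101.62 -33.66592788696289
jig top [ 0.5173 -0.2401] -20.37 -45.308128356933594
jig scene [ 0.5258 -0.2311] -21.04 -31.690597534179688
-116 [-1  1 -3  2  1]
-112 [12 14 10 -5 -2]
-108 [13  9 12 16 15]
-104 [14 17  5 12 10 17]
-100 [12 21 12  8 16 13]
-96 [16 13 18 19  7 11]
-92 [10  8 18 17 11 14]
-88 [14 13 17 14 14  7 13]
-84 [12 18 11 11 18]
-80 [ 9 31 29 11 13 15]
-76 [36 33 32 33 32 25]
-72 [27 31 32 32 25 31 31]
-68 [82 31 31 59 76 78 37 29]
-64 [77 76 76 79 74]
-60 [75 78 74 74 75 73]
-56 [78 74 75]
-52 [23 28 32 30 28 35]
-48 [28 26 32 27 26 33 29]
-44 [32 32 32 25 26 36]
-40 [30 31 34 33 29 30]
-36 [33 27 30 33 31 31]
-32 [40 42 39 48 30 43]
-28 [44 38 32 41 47 44]
-24 [45 41 41 51 44 43]
-20 [43 46 44 46]
-16 [12 10 10 12 17 14]
-12 [16  9 13 17 12 10]
-8 [18 12 13 13  6 11 15 13]
-4 [13 11  6  8 12 11]
0 [12 14  8 12 20  9]
4 [13 16 10 14 11 14]
8 [19 13 29 19 41 15 13]
12 [50 34 54 54 11 56 49 52]
16 [52 56 55 54 49 58 49]
20 [52 61 49 49 52]
24 [55 54 53 55 58 52 50]
28 [55 58 54 51 55 52]
32 [54 56 55 53 57 53 49]
36 [54 53 49 51 52]
40 [52 54 52 57 53 53 51]
44 [55 49 51 53 51 48]
48 [51 52 53 50 47 54 50]
52 [52 55 51 51 56 49 55]
56 [50 51 53 55 52 53]
60 [55 51 56 54 54 58]
64 [54 54 53 53 53 55 52]
68 [51 52 56 48 53]
72 [16]
76 [44 25 10 29 12 14 15]
80 [46 47 12 42 44 43 33 42 39 10]
84 [41 47 40 41 38 44]
88 [50 42 40 40 43 46]
92 [45 44 40 42 45 40]
96 [49 33 41 40 38 48 42]
100 [16]
104 [ 5 14 12 15 11 14]
108 [ 9 15 16  9 14 13]
112 [20 13  9 18 13 11]
blank ((574.4194946289062, 206.65072631835938), (35.875389099121094, 119.52127075195312), 14.174285888671875) 149 gauge frame 0.038191164762559335 0.00350192615918328 -0.02884287094237059 0.08997368238960847 -0.013022591107160263 0.02493130383368893
```

View pics/fit.png

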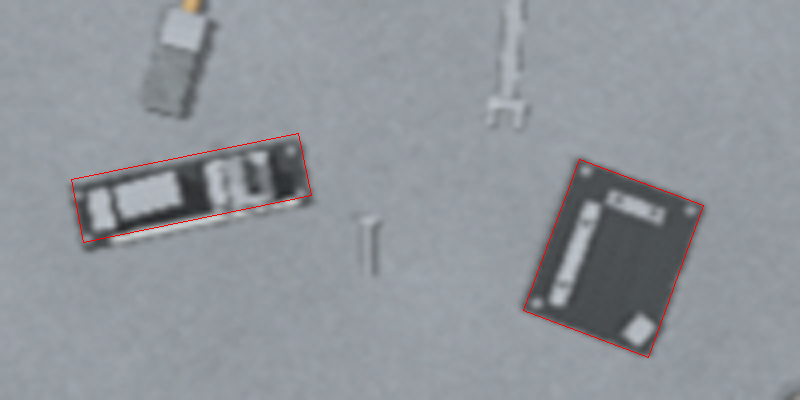

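The jig outline fits well (yaw about -20.4°). The gauge outline sits about 3 mm too far in +x because the bright scale strip along its edge misleads the fit. I'll get the tab, blank and anvil centres directly from the depth points.

```bash
python3 - <<'E'
from fit import *
T=dict(np.load("top.npz"));P=cloud(T).reshape(-1,3)
x=np.array([.5854,.1773]);y=np.radians(101.7);c,s=np.cos(y),np.sin(y);Rg=np.array([[c,s],[-s,c]])
g=(P[:,:2]-x)@Rg.T
for n,m in dict(tab=(P[:,2]>.062)&(g[:,0]<-.04),blank=(P[:,2]>.044)&(g[:,0]>.006)&(g[:,0]<.0745),anvil=(P[:,2]>.033)&(g[:,0]>.0755),face=(P[:,2]>.036)&(g[:,0]>-.04)&(g[:,0]<0)).items():
    m=m&(abs(g[:,0])<.118)&(abs(g[:,1])<.04);q=g[m];b=(q.min(0)+q.max(0))/2
    r_=cv2.minAreaRect(q.astype(np.float32)*1000)
    print(n,m.sum(),"mean",q.mean(0).round(4),"mid",b.round(4),"span",np.ptp(q,0).round(4),"world",(x+q.mean(0)@Rg).round(4),r_[2])
jy=np.radians(-20.5);j=np.array([.5173,-.2401]);cj,sj=np.cos(jy),np.sin(jy);Rj=np.array([[cj,sj],[-sj,cj]])
q=(P[:,:2]-j)@Rj.T
m=(P[:,2]>.017)&(P[:,2]<.035)&(abs(q[:,0])<.085)&(abs(q[:,1])<.07);q=q[m]
k=np.zeros((36,44),int)
for a,b in q: k[int((.088-a)/.005),int((.088-b)/.005)]+=1
print("jig frame, rows +x down from .088, cols +y from .088 in 5mm");print("\n".join("".join(str(v) if v else "." for v in row) for row in k))
# grey image of jig in jig frame at z=.022, stop edges by profile
im=cv2.cvtColor(T["pixels"],cv2.COLOR_RGB2GRAY).astype(np.float32)
def prof(A,B,z):
    X,Y=np.meshgrid(A,B,indexing="ij");w=np.stack([X.ravel(),Y.ravel()],-1)@Rj+j
    uv=proj(T,np.c_[w,np.full(len(w),z)]).astype(np.float32)
    return cv2.remap(im,uv[:,None,0],uv[:,None,1],cv2.INTER_LINEAR).reshape(X.shape)
v=np.arange(-.065,.066,.001)
for n,A,B,ax in(("long: y profile",np.linspace(-.03,.02,30),np.arange(.0,.065,.002),0),("short: x profile",np.arange(.02,.08,.002),np.linspace(-.01,.015,20),1)):
    p=prof(A,B,.022).mean(ax);print(n,[(int(round(t*1000)),int(g_)) for t,g_ in zip((B if ax==0 else A),p)])
E
```

```text
tab 26 mean [-0.0595  0.0069] mid [-0.0594  0.0064] span [0.0112 0.0289] world [0.5907 0.1176] 2.318678379058838
blank 129 mean [0.0419 0.0034] mid [0.0419 0.0039] span [0.06   0.0338] world [0.5736 0.2177] 4.60108757019043
anvil 56 mean [0.0892 0.0073] mid [0.0896 0.0069] span [0.0199 0.0389] world [0.5601 0.2632] 89.68033599853516
face 36 mean [-0.0248  0.0054] mid [-0.0248  0.0066] span [0.0137 0.0383] world [0.5852 0.1519] 0.4325520396232605
jig frame, rows +x down from .088, cols +y from .088 in 5mm
............................................
..........1.................................
.....11.......1.........111.1...............
..........1...1.1.1......1.1.1..............
.....11.........1......1....................
............11..111.111.1...................
............11221222.211....................
.....1111..122212111221.1...................
............1211221112111...................
........112.....1............1..............
........211.1......1........1...............
........122...1..........1.1................
......1.212.......1.....1.1.................
....1
[... 1011 characters left out ...]
..................
long: y profile [(0, 78), (2, 77), (4, 77), (6, 77), (8, 77), (10, 78), (12, 78), (14, 78), (16, 79), (18, 78), (20, 77), (22, 74), (24, 74), (26, 82), (28, 100), (30, 127), (32, 152), (34, 171), (36, 181), (38, 183), (40, 180), (42, 171), (44, 153), (46, 129), (48, 102), (50, 82), (52, 73), (54, 72), (56, 74), (58, 76), (60, 76), (62, 77), (64, 82)]
short: x profile [(20, 79), (22, 79), (24, 79), (26, 79), (28, 79), (30, 79), (32, 79), (34, 78), (36, 78), (38, 77), (40, 80), (42, 92), (44, 112), (46, 137), (48, 160), (50, 170), (52, 171), (54, 170), (56, 167), (58, 158), (60, 139), (62, 113), (64, 92), (66, 80), (68, 76), (70, 75), (72, 77), (74, 81), (76, 92), (78, 108)]
```

```bash
R='[[0.8,-0.95,0,-0.5,88],[0.8,-0.95,0,-0.5,88],[0.8,-0.95,0,-0.5,88],[0.8,-0.95,0,-0.5,88],[0.8,-0.95,0,-0.5,88]]'
python3 -m inch '[[0.4,-0.5,0,-0.5,65],[0.8,-0.95,0,-0.5,65],[0.8,-0.95,0,-0.5,65],[0.8,-0.95,0,-0.5,65],[0.8,-0.95,0,-0.5,65]]' 20
python3 -m inch '[[0.8,-0.95,0,-0.5,65],[0.8,-0.95,0,-0.5,65],[0.8,-0.95,0,-0.5,65],[0.8,-0.95,0,-0.5,65],[0.8,-0.95,0,-0.5,65]]'
python3 -m inch '[[0.8,-0.95,0,-0.5,65],[0.8,-0.95,0,-0.5,65],[0.8,-0.95,0,-0.5,65],[0.8,-0.95,0,-0.5,65],[0.8,-0.95,0,-0.5,65]]'
python3 -m inch '[[0.8,-0.95,-0.5,-0.5,65],[0.8,-0.95,-0.5,-0.5,65],[0.8,-0.95,-0.5,-0.5,65],[0.8,-0.95,-0.5,-0.5,65],[0.3,-0.4,0,-0.5,65]]'
python3 -m inch '[[0,0,0,0,65],[0,0,0,0,65]]'
```

```text
clock: 0.6
tool_pos: [0.2856, 0.4841, 0.2576]
eef_rot: [0.287, 0.958, -0.0, 0.0]
contact_force: [1.0, 0.4, -0.8]
opening: 0.735
clock: 1.1
tool_pos: [0.3851, 0.3653, 0.2578]
eef_rot: [0.41, 0.912, -0.0, 0.0]
contact_force: [-1.1, -0.4, -0.3]
opening: 0.739
clock: 1.6
tool_pos: [0.4847, 0.2465, 0.2577]
eef_rot: [0.526, 0.851, -0.0, 0.0]
contact_force: [-0.2, -0.1, -0.2]
opening: 0.74
clock: 2.1
tool_pos: [0.5721, 0.1389, 0.2063]
eef_rot: [0.634, 0.774, -0.002, 0.0]
contact_force: [0.7, -0.4, -0.1]
opening: 0.735
clock: 2.3
tool_pos: [0.5708, 0.1453, 0.2083]
eef_rot: [0.63, 0.777, 0.0, -0.0]
contact_force: [-0.0, 0.0, -0.1]
opening: 0.738
```

```bash

python3 -m inch '[[0.4,-0.55,-0.7,0,65],[0.4,-0.55,-0.7,0,65],[0,0,-0.8,0,65],[0,0,-0.8,0,65],[0,0,-0.8,0,65]]'
python3 -m inch '[[0,0,-0.8,0,65],[0,0,-0.6,0,65],[0,0,-0.6,0,65],[0,0,0,0,65]]'
python3 - <<'E'
from plant import r
from h import *
s=r.snapshot("scene");np.savez("s1.npz",**s)
c=proj(s,r.get_state()["tool_pos"])[0];print(c,r.get_state()["tool_pos"])
u,v=c.astype(int);cv2.imwrite("pics/s1.png",cv2.resize(s["pixels"][v-60:v+60,u-80:u+80,::-1],(640,480),interpolation=cv2.INTER_CUBIC))
E
```

```text
clock: 2.8
tool_pos: [0.5909, 0.1193, 0.1129]
eef_rot: [0.629, 0.778, 0.001, -0.0]
contact_force: [-0.5, -0.3, -0.1]
opening: 0.737
clock: 3.2
tool_pos: [0.5902, 0.1174, 0.0612]
eef_rot: [0.629, 0.777, -0.001, -0.001]
contact_force: [0.0, -0.5, -1.0]
opening: 0.735
[259.75333877 203.50094924] [0.59095833 0.11718808 0.062267  ]
```

View pics/s1.png

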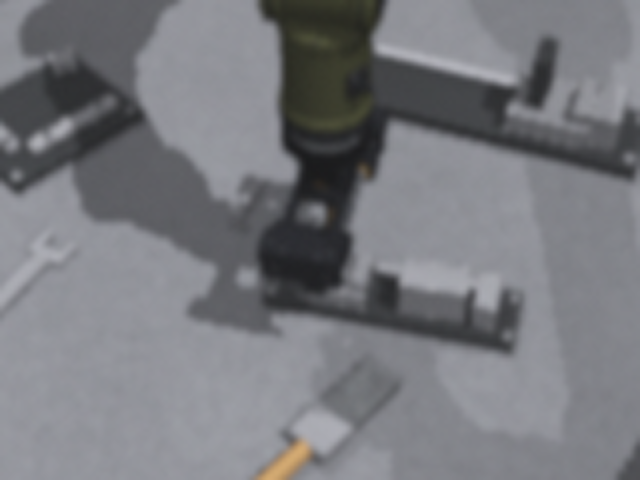

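The gripper straddles the tab at crop (305,255). The blank is at (430,285), with the anvil at (485,295) beyond it. I'll grip the tab and slide it shut along (-0.20, 0.98).

```bash

python3 -m inch '[[0,0,0,0,20],[0,0,0,0,20],[0,0,0,0,20],[0,0,0,0,20]]' 45
python3 -m inch '[[-0.04,0.2,0,0,20],[-0.04,0.2,0,0,20],[-0.04,0.2,0,0,20],[-0.04,0.2,0,0,20],[-0.04,0.2,0,0,20]]'
```

```text
clock: 3.65
tool_pos: [0.5919, 0.1166, 0.0633]
eef_rot: [0.63, 0.777, 0.0, 0.0]
contact_force: [-0.3, 0.8, 0.1]
opening: 0.398
clock: 4.15
tool_pos: [0.5859, 0.1416, 0.0631]
eef_rot: [0.63, 0.777, -0.001, -0.0]
contact_force: [-2.5, -2.5, 5.8]
opening: 0.33
```

```bash

python3 -m inch '[[-0.04,0.2,0,0,20],[-0.03,0.15,0,0,20],[0,0,0,0,20]]'
python3 -m inch '[[-0.02,0.1,0,0,20],[-0.02,0.1,0,0,20],[0,0,0,0,20]]'
```

```text
clock: 4.45
tool_pos: [0.5843, 0.1493, 0.0631]
eef_rot: [0.63, 0.777, -0.001, 0.0]
contact_force: [-2.0, -3.9, 6.3]
opening: 0.332
clock: 4.75
tool_pos: [0.5834, 0.1534, 0.0631]
eef_rot: [0.63, 0.776, -0.002, 0.001]
contact_force: [-1.2, -6.8, 5.9]
opening: 0.334
```

```bash

python3 -m inch '[[-0.02,0.1,0,0,20],[0,0,0,0,20]]'
python3 -m inch '[[-0.02,0.1,0,0,20],[0,0,0,0,20]]'
python3 -m inch '[[-0.02,0.1,0,0,20],[0,0,0,0,20]]'
```

```text
clock: 4.95
tool_pos: [0.5832, 0.1542, 0.0631]
eef_rot: [0.631, 0.776, -0.002, 0.001]
contact_force: [-1.3, -8.5, 5.8]
opening: 0.335
clock: 5.15
tool_pos: [0.5832, 0.1543, 0.0631]
eef_rot: [0.631, 0.776, -0.003, 0.002]
contact_force: [-0.5, -12.6, 6.7]
opening: 0.33
clock: 5.35
tool_pos: [0.5831, 0.1544, 0.0631]
eef_rot: [0.632, 0.775, -0.004, 0.004]
contact_force: [0.5, -16.5, 5.8]
opening: 0.334
```

The jaw has stopped moving and the force is rising (4 N per 2.5 mm commanded), which means the blank is pinched. I'll hold, then back off about 30 mm.

```bash

python3 -m inch '[[-0.02,0.1,0,0,20],[0,0,0,0,20],[0,0,0,0,20],[0,0,0,0,20]]'
python3 -m inch '[[0.08,-0.4,0,0,20],[0.08,-0.4,0,0,20],[0.08,-0.4,0,0,20],[0.08,-0.4,0,0,20],[0,0,0,0,20]]'
```

```text
clock: 5.75
tool_pos: [0.5831, 0.1545, 0.0631]
eef_rot: [0.632, 0.775, -0.005, 0.005]
contact_force: [0.9, -20.3, 5.3]
opening: 0.334
clock: 6.25
tool_pos: [0.5895, 0.1248, 0.0631]
eef_rot: [0.63, 0.776, -0.0, -0.0]
contact_force: [-1.7, -1.7, 6.0]
opening: 0.333
```

```bash

python3 -m inch '[[0,0,0,0,65],[0,0,0,0,65],[0,0,0,0,65],[0,0,0.8,0,65],[0,0,0.8,0,65]]'
python3 -m inch '[[0,0,0.6,0,65],[-0.14,0.8,0,0,65],[-0.14,0.8,0,0,65],[-0.14,0.8,0,0,65],[-0.14,0.8,0,0,65]]'
python3 -m inch '[[-0.14,0.8,0,0,65],[0,0,0,0,65],[0,0,0,0,65]]'
python3 - <<'E'
from plant import r
from h import *
c=r.get_state();print(c["tool_pos"])
y=np.radians(101.7);cc,ss=np.cos(y),np.sin(y)
for n in("top","scene"):
    s=r.snapshot(n);np.savez(n+"2.npz",**s);P=cloud(s).reshape(-1,3)
    g=(P[:,:2]-[.572,.2257])@np.array([[cc,ss],[-ss,cc]]).T
    m=(P[:,2]>.045)&(P[:,2]<.06)&(abs(g[:,0])<.036)&(abs(g[:,1])<.03)
    print(n,m.sum(),g[m].min(0),g[m].max(0),cv2.minAreaRect(g[m].astype(np.float32)*1000) if m.any() else 0)
u,v=proj(s,[.57,.2,.05])[0].astype(int);cv2.imwrite("pics/s2.png",cv2.resize(s["pixels"][v-60:v+60,u-80:u+80,::-1],(640,480),interpolation=cv2.INTER_CUBIC))
E
```

```text
clock: 6.75
tool_pos: [0.5894, 0.1259, 0.1025]
eef_rot: [0.63, 0.777, -0.0, -0.001]
contact_force: [1.3, 0.7, 1.2]
opening: 0.732
clock: 7.25
tool_pos: [0.5756, 0.2065, 0.1179]
eef_rot: [0.63, 0.777, 0.0, -0.0]
contact_force: [0.4, -0.8, -0.1]
opening: 0.737
clock: 7.55
tool_pos: [0.5723, 0.2251, 0.1177]
eef_rot: [0.63, 0.777, -0.0, 0.0]
contact_force: [0.7, -1.3, -1.0]
opening: 0.736
[0.57227944 0.22505953 0.11771644]
top 25 [-0.03047653 -0.01896533] [-0.01888321  0.01133391] ((-24.68107795715332, -3.81490421295166), (11.483672142028809, 30.349063873291016), 0.27996012568473816)
scene 107 [-0.03140302 -0.02122466] [0.02935986 0.01141933] ((-1.0412120819091797, -4.967256546020508), (32.57002639770508, 60.75620651245117), 89.80026245117188)
```

View pics/s2.png

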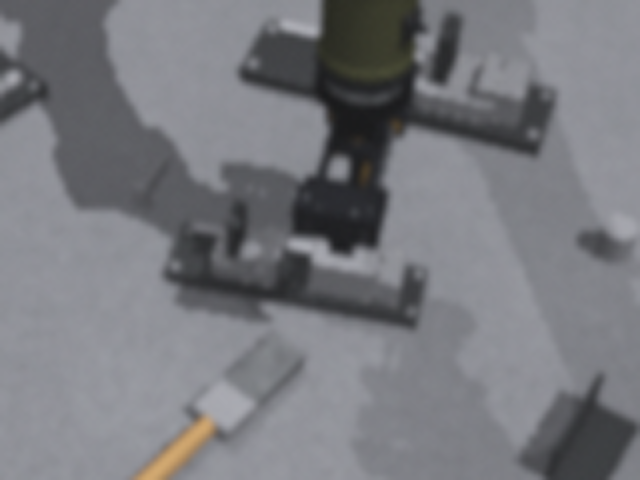

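The jaw is well clear, and the blank at crop (340,270) lies parallel to the gauge, about 4 mm off the tool's centre line. I'll correct for that, descend and grip.

```bash

python3 -m inch '[[0.16,0,-0.6,0,65],[0,0,-0.7,0,65],[0,0,-0.7,0,65],[0,0,-0.6,0,65],[0,0,-0.3,0,65]]'
python3 -m inch '[[0,0,0,0,65],[0,0,0,0,20],[0,0,0,0,20],[0,0,0,0,20],[0,0,0,0,20]]' 35
python3 -m inch '[[0,0,0,0,20],[0,0,0,0,20]]'
```

```text
clock: 8.15
tool_pos: [0.5757, 0.2242, 0.0431]
eef_rot: [0.63, 0.776, -0.001, -0.0]
contact_force: [-0.7, 0.0, -0.4]
opening: 0.734
clock: 8.65
tool_pos: [0.5753, 0.2252, 0.0458]
eef_rot: [0.63, 0.777, -0.001, -0.001]
contact_force: [-7.1, -0.9, 3.9]
opening: 0.398
clock: 8.85
tool_pos: [0.5738, 0.2249, 0.0455]
eef_rot: [0.63, 0.777, -0.002, -0.001]
contact_force: [-4.9, -0.9, 5.0]
opening: 0.36
```

```bash

python3 -m inch '[[0,0,0.4,0,20],[0,0,0.7,0,20],[0,0,0.8,0,20],[0,0,0.8,0,20],[0,0,0.4,0,20]]' 50
python3 -m inch '[[-0.05,-0.5,0,0.48,20],[-0.1,-0.9,0,0.48,20],[-0.1,-0.9,0,0.48,20],[-0.1,-0.9,0,0.48,20],[-0.1,-0.9,0,0.48,20]]'
python3 -m inch '[[-0.1,-0.9,0,0.48,20],[-0.1,-0.9,0,0.48,20],[-0.1,-0.9,0,0.48,20],[-0.1,-0.9,0,0.48,20],[-0.1,-0.9,0,0.48,20]]'
python3 -m inch '[[-0.1,-0.9,0,0.48,20],[-0.1,-0.9,0,0.48,20],[-0.1,-0.9,0,0.48,20],[-0.1,-0.9,0,0.48,20],[-0.1,-0.9,0,0.48,20]]'
python3 -m inch '[[-0.1,-0.9,0,0.48,20],[-0.1,-0.9,0,0.48,20],[-0.1,-0.9,0,0.48,20],[-0.1,-0.9,0,0.48,20],[-0.1,-0.9,0,0.48,20]]'
python3 -m inch '[[0,0,0,0,20],[0,0,0,0,20],[0,0,0,0,20]]'
```

```text
clock: 9.35
tool_pos: [0.5777, 0.2257, 0.1255]
eef_rot: [0.63, 0.777, 0.002, 0.001]
contact_force: [-0.4, -0.2, -7.2]
opening: 0.357
clock: 9.85
tool_pos: [0.5651, 0.1218, 0.1231]
eef_rot: [0.527, 0.85, 0.0, 0.0]
contact_force: [0.2, -0.7, -7.5]
opening: 0.36
clock: 10.35
tool_pos: [0.5527, 0.0091, 0.1231]
eef_rot: [0.416, 0.909, -0.0, 0.0]
contact_force: [0.8, 0.4, -6.9]
opening: 0.357
clock: 10.85
tool_pos: [0.5401, -0.1036, 0.1231]
eef_rot: [0.299, 0.954, -0.0, 0.0]
contact_force: [0.8, 0.5, -6.9]
opening: 0.356
clock: 11.35
tool_pos: [0.5273, -0.2163, 0.123]
eef_rot: [0.177, 0.984, -0.001, 0.0]
contact_force: [0.8, -0.4, -5.9]
opening: 0.36
clock: 11.65
tool_pos: [0.5279, -0.2136, 0.1229]
eef_rot: [0.178, 0.984, 0.0, 0.0]
contact_force: [0.7, 0.6, -6.3]
opening: 0.356
```

```bash

python3 -m inch '[[-0.12,-0.47,-0.3,0,20],[-0.12,-0.47,-0.3,0,20],[0,0,-0.5,0,20],[0,0,-0.4,0,20],[0,0,0,0,20]]'
python3 -m inch '[[0,0,0,0,20]]'
python3 - <<'E'
from plant import r
from h import *
st=r.get_state();t=st["tool_pos"];print(t)
y=np.radians(-20.5);cc,ss=np.cos(y),np.sin(y);Rj=np.array([[cc,ss],[-ss,cc]])
print("TCP in corner frame mm",(t[:2]-[.5706,-.2274])@Rj.T*1000)
ims=[]
for n in("top","scene"):
    s=r.snapshot(n);np.savez(n+"3.npz",**s);P=cloud(s).reshape(-1,3)
    g=(P[:,:2]-t[:2])@Rj.T
    for lo,hi in((.0,.1),):
        m=(P[:,2]>t[2]-.033)&(P[:,2]<t[2]+.012)&(abs(g[:,0])<.045)&(abs(g[:,1])<.03)
        print(n,m.sum(),np.c_[g[m],P[m,2]-t[2]].min(0),np.c_[g[m],P[m,2]-t[2]].max(0))
    u,v=proj(s,t)[0].astype(int);ims.append(cv2.resize(s["pixels"][v-45:v+45,u-45:u+45,::-1],(400,400),interpolation=cv2.INTER_CUBIC))
cv2.imwrite("pics/s3.png",np.hstack(ims))
E
```

```text
clock: 12.15
tool_pos: [0.5204, -0.2371, 0.0832]
eef_rot: [0.178, 0.984, 0.001, -0.002]
contact_force: [-1.4, 0.3, -6.4]
opening: 0.357
clock: 12.25
tool_pos: [0.5216, -0.2372, 0.0847]
eef_rot: [0.177, 0.984, 0.0, -0.0]
contact_force: [0.6, -0.2, -6.2]
opening: 0.357
[ 0.52164244 -0.23724012  0.08471253]
TCP in corner frame mm [-42.41110472 -26.3622698 ]
top 29 [-0.0302919  -0.01419599 -0.02871791] [-0.02111456  0.01709438  0.01002696]
scene 118 [-0.02604081 -0.02818423 -0.03156344] [0.03340323 0.02863169 0.01095817]
```

View pics/s3.png

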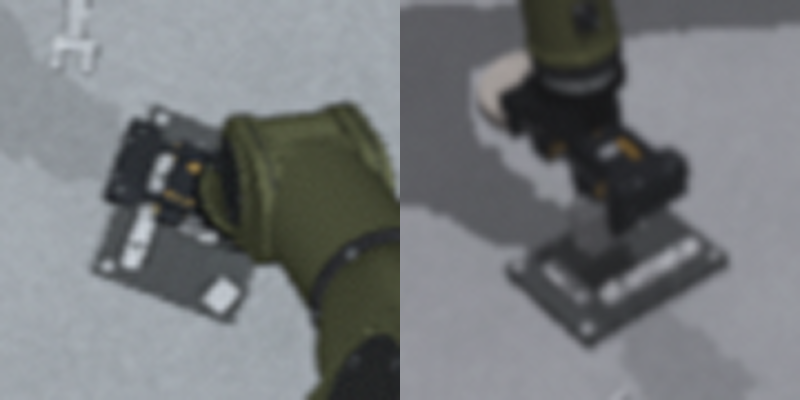

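Left half (top view): the gripper is over the jig, with the long stop at (150,180)–(130,250) still in view and the shim at (222,295) well away. Right half (scene view): the blank hangs upright above the plate at (600,235), in front of the corner. Now I'll descend until it touches.

```bash

python3 -m inch '[[0,0,-0.5,0,20],[0,0,-0.5,0,20],[0,0,-0.3,0,20],[0,0,-0.1,0,20],[0,0,0,0,20]]'
python3 -m inch '[[0,0,-0.04,0,20],[0,0,-0.04,0,20],[0,0,0,0,20]]'
```

```text
clock: 12.85
tool_pos: [0.5212, -0.2379, 0.0495]
eef_rot: [0.178, 0.984, 0.0, -0.001]
contact_force: [0.2, -0.0, -7.2]
opening: 0.355
clock: 13.15
tool_pos: [0.5217, -0.2382, 0.0485]
eef_rot: [0.178, 0.984, 0.0, 0.0]
contact_force: [-1.0, 0.1, -6.3]
opening: 0.357
```

```bash

python3 -m inch '[[0,0,-0.06,0,20],[0,0,0,0,20],[0,0,0,0,20]]'
python3 -m inch '[[0,0,-0.04,0,20],[0,0,0,0,20],[0,0,0,0,20]]'
python3 -m inch '[[0,0,-0.04,0,20],[0,0,0,0,20],[0,0,0,0,20]]'
python3 -m inch '[[0,0,-0.04,0,20],[0,0,0,0,20],[0,0,0,0,20]]'
```

```text
clock: 13.45
tool_pos: [0.5216, -0.2381, 0.0468]
eef_rot: [0.178, 0.984, 0.0, 0.0]
contact_force: [0.0, -0.8, -7.8]
opening: 0.359
clock: 13.75
tool_pos: [0.5216, -0.2381, 0.0457]
eef_rot: [0.178, 0.984, 0.0, -0.0]
contact_force: [0.0, -0.4, -7.3]
opening: 0.36
clock: 14.05
tool_pos: [0.5216, -0.2381, 0.0455]
eef_rot: [0.178, 0.984, -0.0, 0.0]
contact_force: [-1.6, 1.9, 5.0]
opening: 0.362
clock: 14.35
tool_pos: [0.5217, -0.2381, 0.0455]
eef_rot: [0.178, 0.984, -0.0, 0.0]
contact_force: [-5.0, 2.9, 14.8]
opening: 0.354
```

Contact is at TCP z = 0.0455. I'll raise the command about 2 mm to take the weight off the plate, then move along jig +y (0.35, 0.94) towards the long stop.

```bash

python3 -m inch '[[0,0,0.08,0,20],[0,0,0,0,20],[0.028,0.075,0,0,20],[0.028,0.075,0,0,20],[0.028,0.075,0,0,20]]'
python3 -m inch '[[0.028,0.075,0,0,20],[0,0,0,0,20],[0,0,0,0,20]]'
python3 -m inch '[[0.028,0.075,0,0,20],[0,0,0,0,20],[0,0,0,0,20]]'
python3 -m inch '[[0.028,0.075,0,0,20],[0,0,0,0,20],[0,0,0,0,20]]'
```

```text
clock: 14.85
tool_pos: [0.5236, -0.233, 0.0456]
eef_rot: [0.178, 0.984, -0.0, -0.0]
contact_force: [-1.2, -2.7, -3.1]
opening: 0.358
clock: 15.15
tool_pos: [0.5247, -0.2297, 0.0456]
eef_rot: [0.177, 0.984, 0.001, 0.0]
contact_force: [0.0, -0.1, -4.6]
opening: 0.361
clock: 15.45
tool_pos: [0.5252, -0.228, 0.0456]
eef_rot: [0.178, 0.984, 0.001, -0.0]
contact_force: [0.1, 0.5, -5.8]
opening: 0.361
clock: 15.75
tool_pos: [0.5254, -0.2275, 0.0456]
eef_rot: [0.178, 0.984, -0.0, -0.0]
contact_force: [-0.8, -1.9, -6.0]
opening: 0.36
```

```bash

python3 -m inch '[[0.028,0.075,0,0,20],[0,0,0,0,20],[0,0,0,0,20]]'
python3 -m inch '[[0.028,0.075,0,0,20],[0,0,0,0,20],[0,0,0,0,20]]'
python3 -m inch '[[0.056,-0.021,0,0,20],[0.056,-0.021,0,0,20],[0.056,-0.021,0,0,20],[0.056,-0.021,0,0,20],[0,0,0,0,20]]'
python3 -m inch '[[0.056,-0.021,0,0,20],[0.056,-0.021,0,0,20],[0,0,0,0,20],[0,0,0,0,20]]'
python3 - <<'E'
from plant import r
import numpy as np
s=r.get_state();y=np.radians(-20.5);c,q=np.cos(y),np.sin(y);Rj=np.array([[c,q],[-q,c]])
print("TCP in corner mm",Rj@(s["tool_pos"][:2]-[.5706,-.2274])*1000,"F jig",Rj@s["contact_force"][:2],s["contact_force"][2],s["moment"])
E
```

```text
clock: 16.05
tool_pos: [0.5254, -0.2273, 0.0456]
eef_rot: [0.179, 0.984, -0.002, -0.001]
contact_force: [-0.8, -4.8, -6.4]
opening: 0.359
clock: 16.35
tool_pos: [0.5254, -0.2271, 0.0457]
eef_rot: [0.18, 0.984, -0.003, -0.001]
contact_force: [-2.9, -7.7, -6.7]
opening: 0.36
clock: 16.85
tool_pos: [0.5258, -0.2273, 0.0457]
eef_rot: [0.179, 0.984, -0.003, -0.007]
contact_force: [-12.7, -3.9, 5.5]
opening: 0.356
clock: 17.25
tool_pos: [0.5261, -0.2274, 0.0458]
eef_rot: [0.179, 0.984, -0.003, -0.009]
contact_force: [-17.9, -0.9, 12.1]
opening: 0.36
TCP in corner mm [-41.6447812  -15.58772202] F jig [-16.48770216  -7.09039697] 12.096813310961117 [-0.27919742  3.39273054 -0.08405253]
```

The long stop is touched (y = -15.6 mm). In x the blank is jammed by friction at -41.6 mm: Fz rose to +12 N, which is the dipped leading edge the task warned about. I'll back off, lift about 1.5 mm and drive in x free of the plate and long stop.

```bash
cat > st.py <<'E'
from plant import r
import numpy as np
from scipy.spatial.transform import Rotation as R
s=r.get_state();y=np.radians(-20.5);c,q=np.cos(y),np.sin(y);Rj=np.array([[c,q],[-q,c]])
z=R.from_quat(s["eef_rot"]).as_matrix()
print("corner mm",(Rj@(s["tool_pos"][:2]-[.5706,-.2274])*1000).round(2),"z",(s["tool_pos"][2]*1000).round(2),"F jig",(Rj@s["contact_force"][:2]).round(1),s["contact_force"][2].round(1),"M jig",(Rj@s["moment"][:2]).round(2),"tilt jig deg",np.degrees(Rj@z[:2,2]).round(2),"yaw",np.degrees(np.arctan2(z[1,1],z[0,1])).round(2),"op",(s["opening"]*88.1).round(2),"t",s["clock"])
E
python3 -m inch '[[-0.17,0.063,0,0,20],[-0.17,0.063,0,0,20],[-0.07,-0.19,0.03,0,20],[0,0,0.03,0,20],[0,0,0,0,20]]'
python3 st.py
python3 -m inch '[[0.056,-0.021,0,0,20],[0.056,-0.021,0,0,20],[0.056,-0.021,0,0,20],[0.056,-0.021,0,0,20],[0,0,0,0,20]]'
python3 st.py
python3 -m inch '[[0.056,-0.021,0,0,20],[0.056,-0.021,0,0,20],[0,0,0,0,20],[0,0,0,0,20]]'
python3 st.py
```

```text
clock: 17.75
tool_pos: [0.5254, -0.2276, 0.0473]
eef_rot: [0.178, 0.984, 0.0, -0.0]
contact_force: [-0.2, -1.2, -6.5]
opening: 0.357
clock: 18.25
tool_pos: [0.5315, -0.2299, 0.0472]
eef_rot: [0.178, 0.984, 0.0, 0.0]
contact_force: [-0.5, -1.1, -6.9]
opening: 0.359
clock: 18.65
tool_pos: [0.5343, -0.2309, 0.0474]
eef_rot: [0.178, 0.984, 0.0, 0.001]
contact_force: [0.4, -0.0, -6.3]
opening: 0.36Traceback (most recent call last):
  File "st.py", line 6, in <module>
    print("corner mm",(Rj@(s["tool_pos"][:2]-[.5706,-.2274])*1000).round(2),"z",(s["tool_pos"][2]*1000).round(2),"F jig",(Rj@s["contact_force"][:2]).round(1),s["contact_force"][2].round(1),"M jig",(Rj@s["moment"][:2]).round(2),"tilt jig deg",np.degrees(Rj@z[:2,2]).round(2),"yaw",np.degrees(np.arctan2(z[1,1],z[0,1])).round(2),"op",(s["opening"]*88.1).round(2),"t",s["clock"])
                                                                                                                                                                                                                                                                
[... 1181 characters left out ...]
os"][2]*1000).round(2),"F jig",(Rj@s["contact_force"][:2]).round(1),s["contact_force"][2].round(1),"M jig",(Rj@s["moment"][:2]).round(2),"tilt jig deg",np.degrees(Rj@z[:2,2]).round(2),"yaw",np.degrees(np.arctan2(z[1,1],z[0,1])).round(2),"op",(s["opening"]*88.1).round(2),"t",s["clock"])
                                                                                                                                                                                                                                                                                                                                            ^^^^^^^^^^^^^^^^^^^^^^^^^
AttributeError: 'float' object has no attribute 'round'
```

Free travel now. Continuing to the short stop.

```bash
sed -i 's/(s\["opening"\]\*88.1).round(2)/s["opening"]*88.1/' st.py
python3 -m inch '[[0.056,-0.021,0,0,20],[0,0,0,0,20],[0,0,0,0,20]]'
python3 st.py
python3 -m inch '[[0.056,-0.021,0,0,20],[0,0,0,0,20],[0,0,0,0,20]]'
python3 st.py
python3 -m inch '[[0.056,-0.021,0,0,20],[0,0,0,0,20],[0,0,0,0,20]]'
python3 st.py
python3 -m inch '[[0.056,-0.021,0,0,20],[0,0,0,0,20],[0,0,0,0,20]]'
python3 st.py
```

```text
clock: 18.95
tool_pos: [0.5353, -0.2314, 0.0473]
eef_rot: [0.178, 0.984, 0.0, 0.0]
contact_force: [0.4, 0.4, -6.9]
opening: 0.359
corner mm [-31.63 -16.08] z 47.28 F jig [0.2 0.5] -6.9 M jig [-0.05  0.06] tilt jig deg [0.02 0.02] yaw 69.52 op 31.63394611956744 t 18.95
clock: 19.25
tool_pos: [0.5364, -0.2319, 0.0472]
eef_rot: [0.178, 0.984, 0.0, -0.0]
contact_force: [-0.9, 1.4, -6.7]
opening: 0.358
corner mm [-30.46 -16.16] z 47.21 F jig [-1.4  1. ] -6.7 M jig [0.08 0.16] tilt jig deg [-0.02  0.01] yaw 69.52 op 31.568288234092506 t 19.25
clock: 19.55
tool_pos: [0.5365, -0.232, 0.047]
eef_rot: [0.178, 0.984, 0.0, -0.002]
contact_force: [-4.0, 3.0, -4.5]
opening: 0.356
corner mm [-30.29 -16.26] z 47.0 F jig [-4.8  1.4] -4.5 M jig [0.22 1.09] tilt jig deg [-0.17 -0.01] yaw 69.51 op 31.393343096672535 t 19.55
clock: 19.85
tool_pos: [0.5366, -0.2321, 0.0468]
eef_rot: [0.178, 0.984, 0.0, -0.003]
contact_force: [-5.9, 3.2, -2.4]
opening: 0.362
corner mm [-30.2  -16.28] z 46.8 F jig [-6.7  0.9] -2.4 M jig [0.24 1.51] tilt jig deg [-0.34 -0.03] yaw 69.52 op 31.902387461674305 t 19.85
```

The short stop is reached at x = -30.2 mm, with the underside about 1.3 mm above the plate. I'll lower it to light plate contact and push in y.

```bash

python3 -m inch '[[0,0,-0.04,0,20],[0,0,0,0,20]]'
python3 st.py
python3 -m inch '[[0.028,0.075,0,0,20],[0,0,0,0,20],[0,0,0,0,20]]'
python3 st.py
python3 -m inch '[[0.028,0.075,0,0,20],[0,0,0,0,20],[0,0,0,0,20]]'
python3 st.py
python3 -m inch '[[0.028,0.075,0,0,20],[0,0,0,0,20],[0,0,0,0,20]]'
python3 st.py
```

```text
clock: 20.05
tool_pos: [0.5366, -0.2322, 0.0458]
eef_rot: [0.178, 0.984, 0.0, -0.003]
contact_force: [-8.2, 3.9, -2.9]
opening: 0.361
corner mm [-30.2  -16.45] z 45.77 F jig [-9.   0.8] -2.9 M jig [0.17 1.53] tilt jig deg [-0.33 -0.05] yaw 69.52 op 31.789634580130908 t 20.05
clock: 20.35
tool_pos: [0.5367, -0.232, 0.0457]
eef_rot: [0.179, 0.984, -0.001, -0.003]
contact_force: [-6.6, 1.0, -4.1]
opening: 0.359
corner mm [-30.18 -16.21] z 45.74 F jig [-6.5 -1.3] -4.1 M jig [-0.4   1.44] tilt jig deg [-0.35 -0.18] yaw 69.43 op 31.644272810631907 t 20.35
clock: 20.65
tool_pos: [0.5368, -0.2317, 0.0457]
eef_rot: [0.179, 0.984, -0.002, -0.004]
contact_force: [-8.4, -1.5, -3.2]
opening: 0.358
corner mm [-30.17 -15.91] z 45.72 F jig [-7.3 -4.3] -3.2 M jig [-0.92  1.35] tilt jig deg [-0.36 -0.3 ] yaw 69.35 op 31.53618794162879 t 20.65
clock: 20.95
tool_pos: [0.5369, -0.2315, 0.0457]
eef_rot: [0.18, 0.984, -0.003, -0.004]
contact_force: [-8.3, -5.2, -2.7]
opening: 0.359
corner mm [-30.16 -15.61] z 45.73 F jig [-6.  -7.7] -2.7 M jig [-1.49  1.31] tilt jig deg [-0.37 -0.43] yaw 69.29 op 31.599412161105324 t 20.95
```

```bash

python3 -m inch '[[0.028,0.075,0,0,20],[0.028,0.075,0,0,20],[0,0,0,0,20],[0,0,0,0,20]]'
python3 st.py
python3 -m inch '[[0.056,-0.021,0,0,20],[0.056,-0.021,0,0,20],[0,0,0,0,20],[0,0,0,0,20]]'
python3 st.py
python3 -m inch '[[0.056,-0.021,0,0,20],[0.056,-0.021,0,0,20],[0,0,0,0,20],[0,0,0,0,20]]'
python3 st.py
python3 -m inch '[[0.028,0.075,0,0,20],[0.028,0.075,0,0,20],[0,0,0,0,20],[0,0,0,0,20]]'
python3 st.py
```

```text
clock: 21.35
tool_pos: [0.5369, -0.2312, 0.0458]
eef_rot: [0.181, 0.984, -0.006, -0.005]
contact_force: [-9.1, -9.5, -1.7]
opening: 0.355
corner mm [-30.19 -15.39] z 45.78 F jig [ -5.2 -12.1] -1.7 M jig [-2.69  1.15] tilt jig deg [-0.41 -0.72] yaw 69.18 op 31.275151165296325 t 21.35
clock: 21.75
tool_pos: [0.5371, -0.2313, 0.0458]
eef_rot: [0.181, 0.984, -0.005, -0.007]
contact_force: [-14.2, -7.0, 3.8]
opening: 0.36
corner mm [-30.06 -15.39] z 45.77 F jig [-10.9 -11.5] 3.8 M jig [-2.65  2.23] tilt jig deg [-0.72 -0.77] yaw 69.2 op 31.675490932020587 t 21.75
clock: 22.15
tool_pos: [0.5372, -0.2314, 0.0458]
eef_rot: [0.18, 0.984, -0.005, -0.01]
contact_force: [-20.5, -5.2, 9.8]
opening: 0.358
corner mm [-29.92 -15.41] z 45.77 F jig [-17.4 -12. ] 9.8 M jig [-2.44  3.35] tilt jig deg [-1.04 -0.81] yaw 69.21 op 31.50587928814196 t 22.15
clock: 22.55
tool_pos: [0.5372, -0.2312, 0.0458]
eef_rot: [0.181, 0.983, -0.008, -0.011]
contact_force: [-21.0, -11.3, 10.0]
opening: 0.356
corner mm [-29.92 -15.22] z 45.81 F jig [-15.7 -17.9] 10.0 M jig [-3.63  3.2 ] tilt jig deg [-1.07 -1.11] yaw 69.11 op 31.376821043176502 t 22.55
```

```bash

python3 -m inch '[[0,0,0.04,0,20],[0,0,0,0,20],[0,0,0,0,20]]' 60
python3 st.py
python3 -m inch '[[0.056,-0.021,0,0,20],[0.028,0.075,0,0,20],[0.056,-0.021,0,0,20],[0.028,0.075,0,0,20],[0,0,0,0,20]]'
python3 -m inch '[[0,0,0,0,20],[0,0,0,0,20],[0,0,0,0,20],[0,0,0,0,20],[0,0,0,0,20]]'
python3 st.py
python3 - <<'E'
from plant import r
from h import *
t=r.get_state()["tool_pos"];ims=[]
y=np.radians(-20.5);cc,ss=np.cos(y),np.sin(y);Rj=np.array([[cc,ss],[-ss,cc]])
for n in("top","scene"):
    s=r.snapshot(n);np.savez(n+"4.npz",**s)
    u,v=proj(s,t)[0].astype(int);ims.append(cv2.resize(s["pixels"][v-45:v+45,u-45:u+45,::-1],(400,400),interpolation=cv2.INTER_CUBIC))
P=cloud(s).reshape(-1,3);g=(P[:,:2]-[.5706,-.2274])@Rj.T;m=(P[:,2]>.028)&(P[:,2]<.056)&(g[:,0]>-.08)&(g[:,0]<.02)&(abs(g[:,1]+.016)<.014)
print("blank x in corner, 2..98%",np.percentile(g[m,0],[2,98]),m.sum())
P=cloud(dict(np.load("top4.npz"))).reshape(-1,3);x=np.array([.5854,.1773]);a=np.radians(101.7)
g=(P[:,:2]-x)@np.array([[np.cos(a),np.sin(a)],[-np.sin(a),np.cos(a)]]).T
m=(P[:,2]>.062)&(P[:,2]<.09)&(abs(g[:,0])<.1)&(abs(g[:,1])<.03);print("tab gx",g[m].mean(0),m.sum(),"gap est",.0793-(g[m,0].mean()+.042))
cv2.imwrite("pics/s4.png",np.hstack(ims))
E
```

```text
clock: 22.85
tool_pos: [0.5373, -0.2312, 0.0459]
eef_rot: [0.181, 0.983, -0.008, -0.011]
contact_force: [-20.1, -11.4, 2.3]
opening: 0.358
corner mm [-29.86 -15.17] z 45.92 F jig [-14.9 -17.7] 2.3 M jig [-3.72  2.81] tilt jig deg [-1.08 -1.08] yaw 69.11 op 31.539965543757827 t 22.85
clock: 23.35
tool_pos: [0.5375, -0.231, 0.046]
eef_rot: [0.182, 0.983, -0.01, -0.015]
contact_force: [-26.3, -14.7, 9.6]
opening: 0.358
clock: 23.85
tool_pos: [0.5375, -0.231, 0.046]
eef_rot: [0.182, 0.983, -0.01, -0.014]
contact_force: [-26.7, -14.2, 8.7]
opening: 0.356
corner mm [-29.73 -14.95] z 45.96 F jig [-20.  -22.7] 8.7 M jig [-4.72  3.82] tilt jig deg [-1.43 -1.42] yaw 69.02 op 31.367430990592702 t 23.85
blank x in corner, 2..98% [-0.02010728  0.00263795] 35
tab gx [-0.05227823  0.00614556] 27 gap est 0.08957822664767563
```

View pics/s4.png

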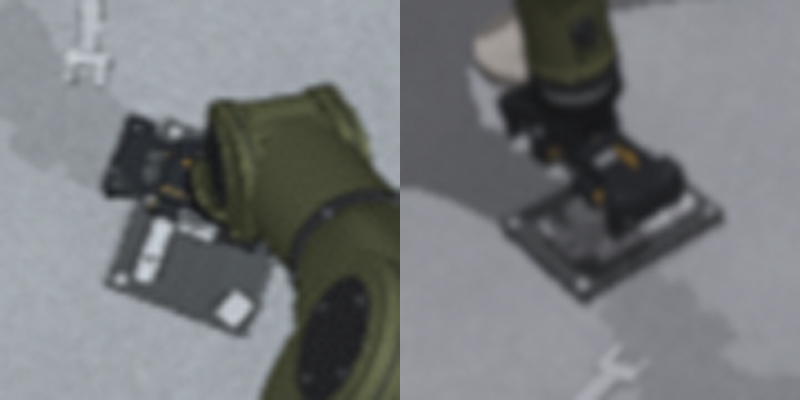

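The blank sits at the short stop with the jaw open (gap about 90 mm). Forces are steady at about 20 N in x and 23 N in y, and tilt is about 2° (0.035 rad). Handing in.

```bash
python3 -c "
from plant import r
print(r.finish_job())"; python3 st.py
```

```text
the job is handed in; nothing more can be done
None
the job is handed in; nothing more can be done
```

I handed the job in at about 24 s, with the blank held pressed into the corner and the jaw left open. No verdict is reported.

**What I did:** I gripped the jaw tab and slid it shut until the jaw stopped moving and the force reached about 20 N. I then backed it off about 30 mm and lifted the blank by its long sides. At the jig I set it down and pushed it against the long stop. It then jammed about 12 mm short of the short stop, with the leading edge dipped and friction holding it. I backed off, lifted it about 1.5 mm, ran it freely to the short stop, lowered it, and pressed both ways with a 60 N grip.

**Last checks:**

| Check | Reading | Limit |
|---|---|---|
| Grasp point from corner, x (stands in for the blank's centre) | -29.7 mm | -32.5 to -27.5 mm |
| Grasp point from corner, y (stands in for the blank's centre) | -15.0 mm | -18.5 to -13.5 mm |
| Height above plate contact | about 0.5 mm | 3 mm |
| Push in x / y | 20 N / 23 N, steady over 0.5 s | over 3 N on each stop |
| Tool tilt | about 2° (0.035 rad) | 0.06 rad |
| Yaw off the jig | about 0.5° | about 3° |
| Jaw gap (camera) | about 90 mm | over 65 mm |

**Less certain:**
- **Stop forces:** the wrist reading includes friction, so I could not measure the force on each stop separately.
- **Blank position:** the gripper mostly hid the blank, so the last camera check on its x position rests on few points. They reached about 2.6 mm past the stop line, roughly the camera's accuracy.
- **Bystanders:** I did not measure their positions again. None was seen to be touched.

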